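# Turn the seasoning row round for the packer across the table

### The arm

A 7-joint arm with a two-finger parallel gripper is mounted at the origin on a cart in front of the work surface, level with it; the furniture and walls round the work are solid. World frame = base frame: x ahead of the robot, y to its left, z up, the work surface at z = 0. Lengths are in m, angles in rad, forces in N, time in s.
With the tool pointing down it reaches from about 0.35 to 0.9 m from the base axis. Payload 7.2 kg.
Tool frame: the origin (TCP) lies midway between the tips of the shut fingers; the grasp point (between the pads) lies 19 mm behind it; z points along the fingers, y is the line along which they close (so a half turn about z gives the same grasp; the last joint's range is limited). The gripper opens to 85 mm and grips with 20 to 120 N. Pads are 22 mm wide; open, the fingers measure 114 mm over their backs; the gripper's body (76 mm by 85 mm) begins 54 mm behind the grasp point. The pads swing forward as they close: fully open they stand 13 mm farther back than shut.
Start: joints at [1.266, 0.411, -0.013, 1.596, 0.006, 1.134, -0.082], TCP at [0.147, -0.608, 0.231] pointing down, gripper open.
Joint ranges: [-2.95, 2.95], [-0.29, 1.99], [-1.47, 1.44], [0.14, 2.54], [-1.03, 4.17], [0.13, 1.85], [-2.86, 2.86]. Speed limits (rad/s): [2.39, 2.39, 3.01, 3.01, 3.14, 3.14, 3.14].

### API

Orientations are given as a rotation vector (axis times angle).
In Python, from plant import get_state, grab_frame, finish_job gives the robot as it stands.
- The arm moves only by the tool drive_tool, never from a script. Its argument "deltas" is a list of rows, each an object of numbers: "dx", "dy", "dz": the shift along the tool's x, y, z normalised to -1 to 1, where 1 is 0.1 m; "ax", "ay", "az": the turn, a rotation vector about the tool's x, y, z normalised to -1 to 1, where 1 is 120 degrees; "fingers": the finger opening in mm, from 0 to 85.4. In form: [{"dx": .., "dy": .., "dz": .., "ax": .., "ay": .., "az": .., "fingers": ..}, ...]. A call has 1 to 8 rows; each row is the pose to reach, as a shift and turn from the pose commanded when the call began, along the tool's axes at that moment; what a row does not reach only later rows make up. A row lasts 1/8 s, in which the tool goes at most 62.5 mm and 10.7 degrees, less where a joint would pass 70% of its speed; a pose out of reach is approached as far as the arm can. A call with a number of a shift or a turn outside -1 to 1 is refused whole. A call with a gripper value outside its range is refused whole. The fingers move at their own pace and stop on an object; "force" is the grip in N (left out, the last holds). Time passes only in rows, so rows that repeat a pose let the fingers close. It gives the time, the measured TCP pose, the force, the opening and the grip force at its end, in the units of the state.
- get_state(): the state, without advancing time (a new reading comes with each control period).
- grab_frame(name): name is "scene" or "top" or "wrist"; returns a dict with "color" (384x512x3 uint8, blue, green, red), "z_map" (384x512 float32, m along the optical axis (not along the pixel's ray), 0 where there is no reading), "fx", "fy", "cx", "cy" (pixels), "distortion" ([k1, k2, p1, p2, k3] as OpenCV has them; the pictures are not rectified), "R" (3x3) and "t" (3): a world point X has camera coordinates R X + t; the wrist camera has in their place "hand_eye" (4x4, takes a point from camera to tool coordinates, whose origin is the TCP and whose axes are the flange's). Camera axes: x right, y down, z forward; pixel columns grow to the right and rows downward; lengths in m; the calibration is good to about 2 mm. A picture is of the moment at which its call begins: read the wrist's pose just before it.
- finish_job(): hands the job in; it is judged then, once.
The state is a dict: "t": time; "joint_pos": joint angles; "qd": joint speeds; "effort": joint torques, N m; "ee_pos": TCP position; "ee_rot": TCP orientation; "wrist_force": force on the tool from outside, world axes, zero at the start; "ft_torque": the same for the moment, N m; "width": finger opening in m; "grip_force": force on a finger pad.
Only numpy, scipy, OpenCV 4.12 (cv2) and the standard library are available. Lean on these libraries where they do the work, as an engineer would, in place of code of your own. Each camera call takes 0.05 s, during which the arm holds its last target. There are 200 camera calls.

### The job

The packer works from the far side of the table, so move the four seasoning shakers with coloured lids from the brown tagged store rack to the white serving rack in reverse order: the leftmost one goes into the rightmost cell, the next beside it, and so on to the rightmost one in the leftmost cell. Set each one down gently, never dropping it, so that all four stand upright on the floor of their own cells at the end.

Things in the scene. Friction and masses are not known exactly. Their poses are not given: they have to be found in the camera images.
- red_shaker: loose seasoning shaker, an upright aluminium can with a red plastic lid: 47 mm across, 103 mm tall, about 0.2 kg, plain round all the way up (lid 48 mm across, from 82 mm up). Origin: centre of its underside; z up along its axis; its yaw does not matter. Starts in the store rack's cell behind the tag of its own colour. Grip it 60 to 80 mm up, closing across the row
- yellow_shaker: loose seasoning shaker, an upright aluminium can with a yellow plastic lid: 47 mm across, 103 mm tall, about 0.2 kg, plain round all the way up (lid 48 mm across, from 82 mm up). Origin: centre of its underside; z up along its axis; its yaw does not matter. Starts in the store rack's cell behind the tag of its own colour. Grip it 60 to 80 mm up, closing across the row
- green_shaker: loose seasoning shaker, an upright aluminium can with a green plastic lid: 47 mm across, 103 mm tall, about 0.2 kg, plain round all the way up (lid 48 mm across, from 82 mm up). Origin: centre of its underside; z up along its axis; its yaw does not matter. Starts in the store rack's cell behind the tag of its own colour. Grip it 60 to 80 mm up, closing across the row
- blue_shaker: loose seasoning shaker, an upright aluminium can with a blue plastic lid: 47 mm across, 103 mm tall, about 0.2 kg, plain round all the way up (lid 48 mm across, from 82 mm up). Origin: centre of its underside; z up along its axis; its yaw does not matter. Starts in the store rack's cell behind the tag of its own colour. Grip it 60 to 80 mm up, closing across the row
- red_tag: small fixed red tag, 14 x 42 x 6 mm, on the front ledge of the store rack; it marks the cell the red shaker stands in at the start and stays there. Origin: centre of its underside, 46 mm toward the robot (rack's -x) from the centre of its cell
- yellow_tag: small fixed yellow tag, 14 x 42 x 6 mm, on the front ledge of the store rack; it marks the cell the yellow shaker stands in at the start and stays there. Origin: centre of its underside, 46 mm toward the robot (rack's -x) from the centre of its cell
- green_tag: small fixed green tag, 14 x 42 x 6 mm, on the front ledge of the store rack; it marks the cell the green shaker stands in at the start and stays there. Origin: centre of its underside, 46 mm toward the robot (rack's -x) from the centre of its cell
- blue_tag: small fixed blue tag, 14 x 42 x 6 mm, on the front ledge of the store rack; it marks the cell the blue shaker stands in at the start and stays there. Origin: centre of its underside, 46 mm toward the robot (rack's -x) from the centre of its cell
- store_rack: fixed brown wooden rack, before or behind the white one: 284 mm long (its y, the row), 74 mm deep plus an 18 mm ledge, 22 mm high, on its -x side. Four square open cells, 66 inside, walls 4 thick, 26 high, cell floor 4 mm above the table. Origin: mid-row, on the table; x away from the robot, +y to the left, turned up to 0.15 rad. Cell centres x = 0, y = +105 (leftmost), +35, -35, -105 mm
- serving_rack: fixed white plastic rack without tags, empty at the start: 284 mm long (its y, the row), 74 mm deep plus an 18 mm ledge, 22 mm high, on its -x side. Four square open cells, 66 inside, walls 4 thick, 26 high, cell floor 4 mm above the table. Origin: mid-row, on the table; x away from the robot, +y to the left, turned up to 0.15 rad. Cell centres x = 0, y = +105 (leftmost), +35, -35, -105 mm

How it is judged:
By the outcome, as a careful person would: the job done as asked, in the order asked, and still so for the second after the job is handed in, with the robot touching nothing.
It also fails if it takes over 96 s, if anything falls off the work surface, if the arm or the gripper's body presses on something with over 40 N, if the wrist force passes 120 N, or if a joint passes its speed limit or range.

## Working session

There is one attempt and no reset: what is moved stays moved. The work goes in short steps, Python scripts to look and compute and a tool call to move; the robot and the scene stay as the last step left them, time stands still between calls to the robot, and variables do not carry over. Pictures are saved under pics/ and viewed, at most 14 in all, crops included, and the job is handed in when it is done.

Besides the shell and the picture viewer there is one more tool, called after ">>>" by a JSON object that holds its "api" and its "payload". drive_tool: Moves the arm, as the interface text tells. Scaled input: -1 to 1 covers 0.1 m each way for a shift and 120 degrees each way for a turn. Its arguments: {"type":"object","properties":{"deltas":{"type":"array","items":{"type":"object","properties":{"dx":{"type":"number","minimum":-1,"maximum":1},"dy":{"type":"number","minimum":-1,"maximum":1},"dz":{"type":"number","minimum":-1,"maximum":1},"ax":{"type":"number","minimum":-1,"maximum":1},"ay":{"type":"number","minimum":-1,"maximum":1},"az":{"type":"number","minimum":-1,"maximum":1},"fingers":{"type":"number"}}}},"force":{"type":"number"}},"required":["deltas"]}

```bash
mkdir -p pics; python3 - <<'E'
from plant import *
import cv2,numpy as np
s=get_state();print({k:np.round(v,3) for k,v in s.items()})
a=grab_frame("scene");b=grab_frame("top")
for f in(a,b):print(f['fx'],f['cx'],f['cy'],f['distortion'],np.round(-f['R'].T@f['t'],3))
np.savez('f0.npz',**{n+k:v for n,f in(('a',a),('b',b)) for k,v in f.items()})
cv2.imwrite('pics/a.png',a['color']);cv2.imwrite('pics/b.png',b['color'])
E
```

```text
{'t': np.float64(0.0), 'joint_pos': array([ 1.266,  0.412, -0.013,  1.597,  0.006,  1.134, -0.082]), 'qd': array([-0.002, -0.   ,  0.001, -0.   ,  0.001,  0.001, -0.   ]), 'effort': array([-1.0000e-03, -6.0062e+01,  6.8200e-01, -2.9941e+01,  1.4000e-02,
        1.1000e-02, -0.0000e+00]), 'ee_pos': array([ 0.146, -0.607,  0.23 ]), 'ee_rot': array([-3.118e+00, -3.710e-01,  1.000e-03]), 'wrist_force': array([-0.285, -0.278,  0.201]), 'ft_torque': array([-0.013,  0.018,  0.026]), 'grip_force': np.float64(0.0), 'width': np.float64(0.085)}
499.3676027353665 254.2023876927519 192.58126559455025 [-0.18019283  0.          0.          0.          0.        ] [-0.143  0.31   0.472]
365.2340327130241 263.31936081377046 192.29002721857668 [-0.08525766  0.          0.          0.          0.        ] [ 0.461 -0.034  0.888]
```

View pics/a.png

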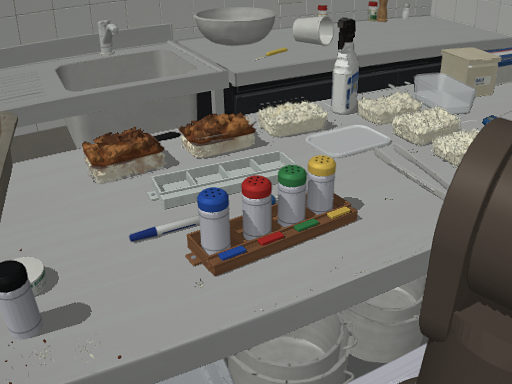

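View pics/b.png

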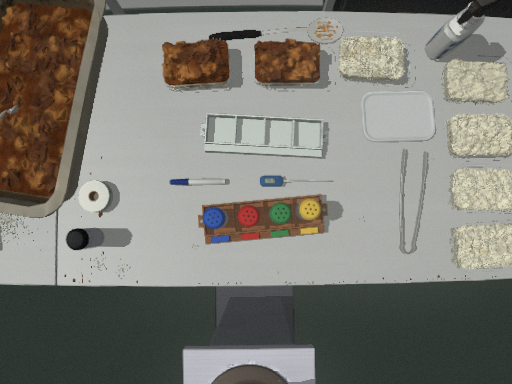

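The store rack is nearest the robot. Left to right it holds blue (214,217), red (248,215), green (280,212) and yellow (310,209) in the top view. The white rack is behind it, with its cells in row ~132 and columns 205–324. Next I measure the positions.

```bash
cat > h.py <<'E'
import cv2,numpy as np
def ray(f,uv,z):
    K=np.array([[f['fx'],0,f['cx']],[0,f['fy'],f['cy']],[0,0,1]],float)
    p=cv2.undistortPoints(np.array(uv,float).reshape(-1,1,2),K,np.array(f['distortion'],float))[:,0]
    d=np.c_[p,np.ones(len(p))]@f['R']; c=-f['R'].T@f['t']
    return c+d*((z-c[2])/d[:,2])[:,None]
HUE={'red':(174,6),'yellow':(18,32),'green':(50,85),'blue':(105,125)}
def blobs(f,col,amin=40):
    h,s,v=cv2.split(cv2.cvtColor(f['color'],cv2.COLOR_BGR2HSV)); lo,hi=HUE[col]
    m=((h>=lo)&(h<=hi) if lo<hi else (h>=lo)|(h<=hi))&(s>130)&(v>50)
    n,l,st,c=cv2.connectedComponentsWithStats(m.astype(np.uint8))
    return [(st[i],c[i],l==i) for i in range(1,n) if st[i][4]>=amin]
E
python3 - <<'E'
from h import *
z=np.load('f0.npz'); F={n:{k[1:]:z[k] for k in z.files if k[0]==n} for n in 'ab'}
f=F['b'];np.set_printoptions(precision=4,suppress=True)
for c in HUE:
    for st,ce,m in blobs(f,c):
        if 190<ce[0]<335 and 190<ce[1]<245: print(c,st,ce.round(1),'z.107',ray(f,ce,.107)[0],'z.028',ray(f,ce,.028)[0],'zmap',np.median(f['z_map'][m]))
    for st,ce,m in blobs(F['a'],c):
        if 190<ce[0]<370 and 150<ce[1]<260: print('  scene',c,st,ce.round(1),ray(F['a'],ce,.1)[0],ray(F['a'],ce,.028)[0])
# white rack: points by depth height 15..35mm in the scene region of the top view
vv,uu=np.mgrid[0:384,0:512]; P=f['z_map']
hgt=f['t']; 
K=np.array([[f['fx'],0,f['cx']],[0,f['fy'],f['cy']],[0,0,1]],float)
p=cv2.undistortPoints(np.c_[uu.ravel(),vv.ravel()].astype(float).reshape(-1,1,2),K,f['distortion'])[:,0]
X=((np.c_[p,np.ones(len(p))]*P.ravel()[:,None])-f['t'])@f['R']; Z=X[:,2].reshape(384,512)
for name,(r0,r1) in {'white':(105,168),'brown':(185,250)}.items():
    m=np.zeros((384,512),np.uint8); m[r0:r1,192:335]=((Z>.017)&(P>0))[r0:r1,192:335]
    n,l,st,ce=cv2.connectedComponentsWithStats(m); i=1+st[1:,4].argmax()
    m=(l==i)
    c=cv2.findContours(m.astype(np.uint8),0,2)[0][0]
    b=cv2.boxPoints(cv2.minAreaRect(ray(f,c[:,0],.025)[:,:2].astype(np.float32)));print(name,st[i],b.ravel(), np.linalg.norm(b[0]-b[1]),np.linalg.norm(b[1]-b[2]))
    print(' Zmed',np.median(Z[m]))
o=cv2.resize(f['color'][100:250,190:340],None,fx=4,fy=4,interpolation=2)
cv2.imwrite('pics/c.png',o)
zz=np.clip(Z*255/.05,0,255).astype(np.uint8)[100:250,190:340];cv2.imwrite('pics/d.png',cv2.resize(zz,None,fx=4,fy=4,interpolation=0))
E
```

```text
red [238 205  22  22 380] [248.4 215.8] z.107 [ 0.4689 -0.0072  0.107 ] z.028 [ 0.4697 -0.0045  0.028 ] zmap 0.78135777
red [241 232  18   8 112] [249.4 235.7] z.107 [ 0.4264 -0.0091  0.107 ] z.028 [ 0.4229 -0.0066  0.028 ] zmap 0.8556245
  scene red [242 176  29  23 564] [256.1 187.1] [ 0.4573 -0.0012  0.1   ] [ 0.5737 -0.0616  0.028 ]
  scene red [257 231  27  15 205] [270.2 238. ] [0.3262 0.0469 0.1   ] [ 0.4172 -0.0041  0.028 ]
yellow [299 198  22  23 373] [309.7 208.9] z.107 [ 0.4823 -0.1386  0.107 ] z.028 [ 0.4844 -0.1492  0.028 ] zmap 0.78332865
yellow [300 226  18   9 116] [308.5 230. ] z.107 [ 0.4372 -0.1353  0.107 ] z.028 [ 0.4348 -0.1455  0.028 ] zmap 0.8578492
  scene yellow [308 156  28  20 462] [321.5 165.6] [ 0.471  -0.1324  0.1   ] [ 0.5901 -0.2182  0.028 ]
  scene yellow [327 206  24  13 165] [338.4 212.2] [ 0.3357 -0.0693  0.1   ] [ 0.4286 -0.1428  0.028 ]
  scene green [279 166  27  21 465] [292. 176.] [ 0.4625 -0.0694  0.1   ] [ 0.5798 -0.1429  0.028 ]
  scene green [294 219  24  12 152] [305.6 224.6] [ 0.3311 -0.0111  0.1   ] [ 0.423  -0.0734  0.028 ]
blue [203 207  22  22 350] [213.1 217.6] z.107 [0.4657 0.0681 0.107 ] z.028 [0.4662 0.0784 0.028 ] zmap 0.78019357
blue [212 236  17   6  86] [220.  238.6] z.107 [0.4209 0.0536 0.107 ] z.028 [0.4169 0.0624 0.028 ] zmap 0.8542712
  scene blue [197 188  31  24 621] [212.4 199.8] [0.4541 0.0736 0.1   ] [0.5698 0.0277 0.028 ]
  scene blue [218 246  28  14 199] [231.9 252.5] [0.3213 0.1045 0.1   ] [0.4113 0.0646 0.028 ]
white [ 204  113  120   44 1673] [ 0.6079 -0.1815  0.7021 -0.1876  0.7203  0.0971  0.626   0.1031] 0.09445671 0.2852156
 Zmed 0.02242107850618009
brown [ 202  195  123   50 2847] [ 0.404   0.0989  0.428  -0.1847  0.5197 -0.1769  0.4956  0.1067] 0.2846453 0.09199276
 Zmed 0.027994587352236727
```

View pics/c.png

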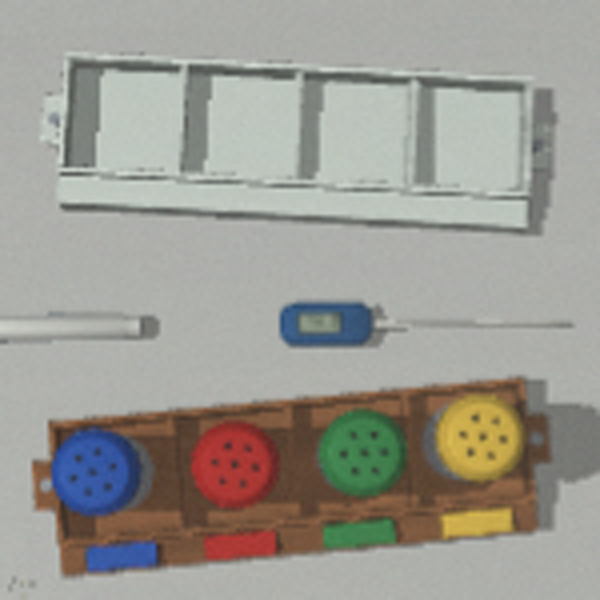

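The sizes fit: the racks measure about 285 x 92–94 mm, and the blue and yellow tags land within 2 mm of where the rack pose predicts them. I start moving, turning the tool so that the fingers close along world x, across the row.

>>> {"api": "drive_tool", "payload": {"deltas": [{"dx":0.5,"dy":-0.5,"az":-0.085},{"dx":1,"dy":-1,"az":-0.17},{"dx":1,"dy":-1,"az":-0.255},{"dx":1,"dy":-1,"az":-0.34},{"dx":1,"dy":-1,"az":-0.425},{"dx":1,"dy":-1,"az":-0.51},{"dx":1,"dy":-1,"az":-0.595},{"dx":1,"dy":-1,"az":-0.637}], "force": 40}}

```text
$.deltas[0]: bad value
```

```bash
sed -i "s/(50,85)/(40,95)/" h.py; python3 - <<'E'
from h import *
from plant import get_state
from scipy.spatial.transform import Rotation as Ro
z=np.load('f0.npz'); f={k[1:]:z[k] for k in z.files if k[0]=='b'}
for st,ce,m in blobs(f,'green'):
    if 190<ce[0]<335: print(st,ce,ray(f,ce,.107)[0],ray(f,ce,.028)[0])
for st,ce,m in blobs(f,'red')[:0]: pass
# white rack corners read from the crop picture
print(ray(f,np.array([[68,54],[532,79],[527,190],[64,172]])/4+[190,100],.026).round(4))
s=get_state();print(s['ee_pos'],Ro.from_rotvec(s['ee_rot']).as_matrix().round(4),s['joint_pos'])
E
```

```text
[[ 0.7172  0.0941  0.026 ]
 [ 0.6995 -0.1864  0.026 ]
 [ 0.6313 -0.1816  0.026 ]
 [ 0.6447  0.0961  0.026 ]]
[ 0.14647417 -0.60715245  0.2305491 ] [[ 9.721e-01  2.346e-01 -4.000e-04]
 [ 2.346e-01 -9.721e-01  1.300e-03]
 [-1.000e-04 -1.400e-03 -1.000e+00]] [ 1.26579937  0.41180665 -0.01269895  1.59695151  0.0056029   1.13426726
 -0.08219215]
```

>>> {"api": "drive_tool", "payload": {"deltas": [{"dx":0.5,"dy":-0.5,"dz":0,"ax":0,"ay":0,"az":-0.08,"fingers":85},{"dx":1,"dy":-1,"dz":0,"ax":0,"ay":0,"az":-0.16,"fingers":85},{"dx":1,"dy":-1,"dz":0,"ax":0,"ay":0,"az":-0.24,"fingers":85},{"dx":1,"dy":-1,"dz":0,"ax":0,"ay":0,"az":-0.32,"fingers":85},{"dx":1,"dy":-1,"dz":0,"ax":0,"ay":0,"az":-0.4,"fingers":85},{"dx":1,"dy":-1,"dz":0,"ax":0,"ay":0,"az":-0.48,"fingers":85},{"dx":1,"dy":-1,"dz":0,"ax":0,"ay":0,"az":-0.56,"fingers":85},{"dx":1,"dy":-1,"dz":0,"ax":0,"ay":0,"az":-0.637,"fingers":85}], "force": 40}}

```text
t: 1.1
ee_pos: [0.2202, -0.4867, 0.2309]
ee_rot: [-2.215, -2.227, -0.0]
wrist_force: [-0.5, -0.2, 0.3]
width: 0.085
grip_force: 0.0
```

```bash
python3 - <<'E'
from h import *
from plant import get_state
from scipy.spatial.transform import Rotation as Ro
z=np.load('f0.npz'); f={k[1:]:z[k] for k in z.files if k[0]=='b'}
print(cv2.cvtColor(f['color'],cv2.COLOR_BGR2HSV)[205:220:4,272:288:4].tolist())
h,s,v=cv2.split(cv2.cvtColor(f['color'],cv2.COLOR_BGR2HSV)); m=(h>55)&(h<90)&(s>80)
n,l,st,c=cv2.connectedComponentsWithStats(m.astype(np.uint8))
for i in range(1,n):
    if st[i][4]>40 and 190<c[i][0]<335: print(st[i],c[i],ray(f,c[i],.107)[0],ray(f,c[i],.028)[0])
s=get_state();print(s['ee_pos'],Ro.from_rotvec(s['ee_rot']).as_matrix().round(4),s['joint_pos'])
E
```

```text
[[[17, 113, 115], [68, 133, 113], [66, 123, 126], [66, 129, 111]], [[66, 126, 123], [67, 126, 130], [66, 126, 127], [67, 118, 112]], [[67, 123, 139], [66, 82, 81], [66, 103, 92], [65, 118, 123]], [[66, 132, 120], [66, 127, 130], [66, 128, 126], [65, 93, 96]]]
[270 203  21  21 349] [280.18338109 212.85100287] [ 0.47442174 -0.07523231  0.107     ] [ 0.47577977 -0.0794137   0.028     ]
[271 230  18   7  99] [279.31313131 233.06060606] [ 0.43140173 -0.07282463  0.107     ] [ 0.42841072 -0.07676261  0.028     ]
[ 0.22020476 -0.48665431  0.23093169] [[-5.6e-03  1.0e+00 -3.0e-04]
 [ 1.0e+00  5.6e-03  6.0e-04]
 [ 6.0e-04 -3.0e-04 -1.0e+00]] [ 1.29406736  0.27599977 -0.29116262  1.80150209  0.08887663  1.07754263
  0.97669056]
```

>>> {"api": "drive_tool", "payload": {"deltas": [{"dx":0.45,"dy":0.35,"dz":0,"ax":0,"ay":0,"az":0,"fingers":85},{"dx":0.9,"dy":0.7,"dz":0,"ax":0,"ay":0,"az":0,"fingers":85},{"dx":0.9,"dy":0.7,"dz":0,"ax":0,"ay":0,"az":0,"fingers":85},{"dx":0.9,"dy":0.7,"dz":0,"ax":0,"ay":0,"az":0,"fingers":85}]}}

```text
t: 1.6
ee_pos: [0.29, -0.3972, 0.2312]
ee_rot: [-2.221, -2.222, 0.001]
wrist_force: [-0.0, 0.2, -0.9]
width: 0.0849
grip_force: 0.0
```

>>> {"api": "drive_tool", "payload": {"deltas": [{"dx":0.45,"dy":0.35,"dz":0,"ax":0,"ay":0,"az":0,"fingers":85},{"dx":0.9,"dy":0.7,"dz":0,"ax":0,"ay":0,"az":0,"fingers":85},{"dx":0.9,"dy":0.7,"dz":0,"ax":0,"ay":0,"az":0,"fingers":85},{"dx":0.9,"dy":0.7,"dz":0,"ax":0,"ay":0,"az":0,"fingers":85}]}}

```text
t: 2.1
ee_pos: [0.3594, -0.3082, 0.2311]
ee_rot: [-2.223, -2.22, 0.001]
wrist_force: [-0.1, -0.1, 0.2]
width: 0.085
grip_force: 0.0
```

>>> {"api": "drive_tool", "payload": {"deltas": [{"dx":0.45,"dy":0.35,"dz":0,"ax":0,"ay":0,"az":0,"fingers":85},{"dx":0.9,"dy":0.7,"dz":0,"ax":0,"ay":0,"az":0,"fingers":85},{"dx":0.9,"dy":0.7,"dz":0,"ax":0,"ay":0,"az":0,"fingers":85},{"dx":0.9,"dy":0.7,"dz":0,"ax":0,"ay":0,"az":0,"fingers":85}]}}

```text
t: 2.6
ee_pos: [0.4294, -0.2188, 0.2309]
ee_rot: [-2.224, -2.219, 0.002]
wrist_force: [-0.5, -0.4, -0.2]
width: 0.0853
grip_force: 0.0
```

>>> {"api": "drive_tool", "payload": {"deltas": [{"dx":0.4,"dy":0.26,"dz":0,"ax":0,"ay":0,"az":0,"fingers":85},{"dx":0.79,"dy":0.52,"dz":0,"ax":0,"ay":0,"az":0,"fingers":85},{"dx":0.79,"dy":0.52,"dz":0.3,"ax":0,"ay":0,"az":0,"fingers":85},{"dx":0.79,"dy":0.52,"dz":0.7,"ax":0,"ay":0,"az":0,"fingers":85},{"dx":0.79,"dy":0.52,"dz":0.9,"ax":0,"ay":0,"az":0,"fingers":85},{"dx":0.79,"dy":0.52,"dz":0.9,"ax":0,"ay":0,"az":0,"fingers":85}]}}

```text
t: 3.35
ee_pos: [0.4805, -0.14, 0.1398]
ee_rot: [-2.223, -2.216, 0.004]
wrist_force: [0.9, -0.2, 0.1]
width: 0.085
grip_force: 0.0
```

```bash
python3 - <<'E'
from h import *
from plant import *
from scipy.spatial.transform import Rotation as Ro
s=get_state();f=grab_frame("wrist");cv2.imwrite('pics/w1.png',f['color'])
H=np.array(f['hand_eye']);T=np.eye(4);T[:3,:3]=Ro.from_rotvec(s['ee_rot']).as_matrix();T[:3,3]=s['ee_pos']
W=np.linalg.inv(T@H);f['R']=W[:3,:3];f['t']=W[:3,3]
print(s['ee_pos'])
for c in HUE:
    for st,ce,m in blobs(f,c,150): print(c,st,ce.round(),ray(f,ce,.107)[0].round(4))
E
```

```text
[ 0.48046877 -0.14002697  0.13978236]
red [172   0  24  55 965] [184.  26.] [ 0.4406 -0.026   0.107 ]
red [ 194    0   85   43 2674] [236.  17.] [ 0.4689 -0.0221  0.107 ]
yellow [197 170  21  47 731] [207. 193.] [ 0.4485 -0.1201  0.107 ]
yellow [ 225  181   72   69 3828] [260. 215.] [ 0.4813 -0.1353  0.107 ]
green [ 210   80   76   78 4489] [247. 119.] [ 0.474  -0.0753  0.107 ]
green [186  90  21  50 731] [196. 114.] [ 0.4444 -0.0727  0.107 ]
blue [ 326   61   32   64 1286] [340.  94.] [ 0.5269 -0.0615  0.107 ]
```

View pics/w1.png

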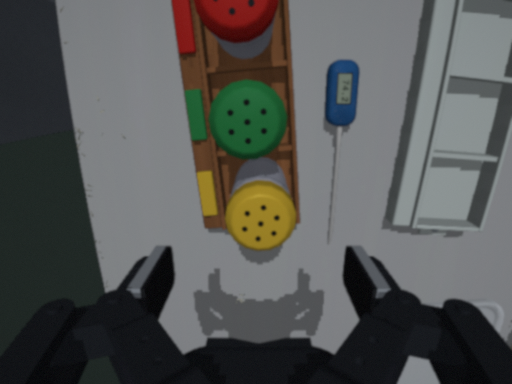

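The yellow lid at (260,215) sits midway between the fingers, at 160 and 360, and the wrist and top estimates agree within 4 mm. I descend and grip.

>>> {"api": "drive_tool", "payload": {"deltas": [{"dx":0.02,"dy":0.01,"dz":0.4,"ax":0,"ay":0,"az":0,"fingers":85},{"dx":0.02,"dy":0.01,"dz":0.75,"ax":0,"ay":0,"az":0,"fingers":85},{"dx":0.02,"dy":0.01,"dz":0.92,"ax":0,"ay":0,"az":0,"fingers":85},{"dx":0.02,"dy":0.01,"dz":0.92,"ax":0,"ay":0,"az":0,"fingers":60},{"dx":0.02,"dy":0.01,"dz":0.92,"ax":0,"ay":0,"az":0,"fingers":35},{"dx":0.02,"dy":0.01,"dz":0.92,"ax":0,"ay":0,"az":0,"fingers":35},{"dx":0.02,"dy":0.01,"dz":0.92,"ax":0,"ay":0,"az":0,"fingers":35},{"dx":0.02,"dy":0.01,"dz":0.92,"ax":0,"ay":0,"az":0,"fingers":35}], "force": 40}}

```text
t: 4.4
ee_pos: [0.4842, -0.1362, 0.0507]
ee_rot: [2.22, 2.22, 0.001]
wrist_force: [-2.6, 0.4, 7.1]
width: 0.0463
grip_force: 40.4
```

>>> {"api": "drive_tool", "payload": {"deltas": [{"dx":0,"dy":0,"dz":-0.2,"ax":0,"ay":0,"az":0,"fingers":35},{"dx":0,"dy":0,"dz":-0.5,"ax":0,"ay":0,"az":0,"fingers":35},{"dx":0,"dy":0,"dz":-0.8,"ax":0,"ay":0,"az":0,"fingers":35},{"dx":0,"dy":0,"dz":-1,"ax":0,"ay":0,"az":0,"fingers":35},{"dx":0,"dy":0,"dz":-1,"ax":0,"ay":0,"az":0,"fingers":35}]}}

```text
t: 5.03
ee_pos: [0.4843, -0.1362, 0.151]
ee_rot: [2.219, 2.219, 0.002]
wrist_force: [0.2, -0.3, -2.2]
width: 0.0463
grip_force: 41.4
```

>>> {"api": "drive_tool", "payload": {"deltas": [{"dx":0,"dy":0,"dz":-0.3,"ax":0,"ay":0,"az":0,"fingers":35},{"dx":0.2,"dy":0.2,"dz":-0.4,"ax":0,"ay":0,"az":0,"fingers":35},{"dx":0.5,"dy":0.5,"dz":-0.4,"ax":0,"ay":0,"az":0,"fingers":35},{"dx":0.8,"dy":0.8,"dz":-0.4,"ax":0,"ay":0,"az":0,"fingers":35},{"dx":0.98,"dy":0.98,"dz":-0.4,"ax":0,"ay":0,"az":0,"fingers":35}]}}

```text
t: 5.65
ee_pos: [0.582, -0.0359, 0.188]
ee_rot: [-2.219, -2.223, 0.0]
wrist_force: [0.4, -0.8, -2.1]
width: 0.0463
grip_force: 41.6
```

>>> {"api": "drive_tool", "payload": {"deltas": [{"dx":0.3,"dy":0.3,"dz":0,"ax":0,"ay":0,"az":0,"fingers":35},{"dx":0.6,"dy":0.6,"dz":0,"ax":0,"ay":0,"az":0,"fingers":35},{"dx":0.8,"dy":0.8,"dz":0,"ax":0,"ay":0,"az":0,"fingers":35},{"dx":0.98,"dy":0.98,"dz":0,"ax":0,"ay":0,"az":0,"fingers":35},{"dx":0.98,"dy":0.98,"dz":0.1,"ax":0,"ay":0,"az":0,"fingers":35},{"dx":0.98,"dy":0.98,"dz":0.4,"ax":0,"ay":0,"az":0,"fingers":35},{"dx":0.98,"dy":0.98,"dz":0.4,"ax":0,"ay":0,"az":0,"fingers":35}]}}

```text
t: 6.52
ee_pos: [0.6768, 0.0587, 0.1455]
ee_rot: [-2.219, -2.219, 0.009]
wrist_force: [-0.4, -0.3, -1.4]
width: 0.0462
grip_force: 41.6
```

```bash
python3 - <<'E'
from h import *
from plant import *
s=get_state();print(s['ee_pos'],s['ee_rot'],s['joint_pos'].round(2),s['wrist_force'])
f=grab_frame("scene");cv2.imwrite('pics/s1.png',f['color'])
E
```

```text
[0.67677484 0.0586536  0.14550882] [-2.21932071 -2.2186025   0.0090318 ] [ 0.19  0.64 -0.54  1.51  0.35  1.1  -0.43] [-0.37761721 -0.25055436 -1.44097884]
```

View pics/s1.png

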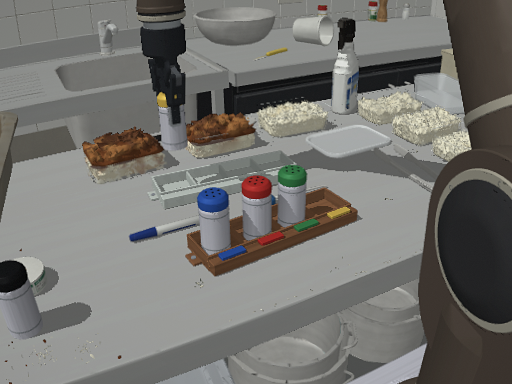

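The scene view shows the yellow shaker held upright over the left white cell at (172,125), with the other three undisturbed. I lower it.

>>> {"api": "drive_tool", "payload": {"deltas": [{"dx":0.02,"dy":0.02,"dz":0.3,"ax":0,"ay":0,"az":0,"fingers":35},{"dx":0.02,"dy":0.02,"dz":0.6,"ax":0,"ay":0,"az":0,"fingers":35},{"dx":0.02,"dy":0.02,"dz":0.8,"ax":0,"ay":0,"az":0,"fingers":35},{"dx":0.02,"dy":0.02,"dz":0.9,"ax":0,"ay":0,"az":0,"fingers":35},{"dx":0.02,"dy":0.02,"dz":0.93,"ax":0,"ay":0,"az":0,"fingers":35},{"dx":0.02,"dy":0.02,"dz":0.93,"ax":0,"ay":0,"az":0,"fingers":35}]}}

```text
t: 7.32
ee_pos: [0.6818, 0.0623, 0.0571]
ee_rot: [2.221, 2.221, 0.001]
wrist_force: [0.0, 0.2, -1.8]
width: 0.0463
grip_force: 41.6
```

>>> {"api": "drive_tool", "payload": {"deltas": [{"dx":0,"dy":0,"dz":0.02,"ax":0,"ay":0,"az":0,"fingers":35},{"dx":0,"dy":0,"dz":0.04,"ax":0,"ay":0,"az":0,"fingers":35},{"dx":0,"dy":0,"dz":0.05,"ax":0,"ay":0,"az":0,"fingers":35},{"dx":0,"dy":0,"dz":0.05,"ax":0,"ay":0,"az":0,"fingers":35}]}}

```text
t: 7.82
ee_pos: [0.6812, 0.0622, 0.0512]
ee_rot: [-2.221, -2.222, 0.0]
wrist_force: [-0.9, 0.7, -1.7]
width: 0.0463
grip_force: 41.6
```

>>> {"api": "drive_tool", "payload": {"deltas": [{"dx":0,"dy":0,"dz":0.01,"ax":0,"ay":0,"az":0,"fingers":35},{"dx":0,"dy":0,"dz":0.01,"ax":0,"ay":0,"az":0,"fingers":35},{"dx":0,"dy":0,"dz":0.02,"ax":0,"ay":0,"az":0,"fingers":35},{"dx":0,"dy":0,"dz":0.02,"ax":0,"ay":0,"az":0,"fingers":35}]}}

```text
t: 8.32
ee_pos: [0.6814, 0.0623, 0.0508]
ee_rot: [2.221, 2.221, 0.0]
wrist_force: [-5.0, -0.9, 11.2]
width: 0.0464
grip_force: 42.6
```

>>> {"api": "drive_tool", "payload": {"deltas": [{"dx":0,"dy":0,"dz":-0.01,"ax":0,"ay":0,"az":0,"fingers":55},{"dx":0,"dy":0,"dz":-0.01,"ax":0,"ay":0,"az":0,"fingers":75},{"dx":0,"dy":0,"dz":-0.01,"ax":0,"ay":0,"az":0,"fingers":85},{"dx":0,"dy":0,"dz":-0.01,"ax":0,"ay":0,"az":0,"fingers":85},{"dx":0,"dy":0,"dz":-0.3,"ax":0,"ay":0,"az":0,"fingers":85},{"dx":0,"dy":0,"dz":-0.7,"ax":0,"ay":0,"az":0,"fingers":85},{"dx":0,"dy":0,"dz":-1,"ax":0,"ay":0,"az":0,"fingers":85},{"dx":0,"dy":0,"dz":-1,"ax":0,"ay":0,"az":0,"fingers":85}]}}

```text
t: 9.32
ee_pos: [0.6829, 0.0627, 0.1523]
ee_rot: [2.219, 2.219, 0.006]
wrist_force: [1.2, 0.5, -0.6]
width: 0.0853
grip_force: 0.0
```

```bash
python3 - <<'E'
from h import *
from plant import *
s=get_state();print(s['ee_pos'],s['ee_rot'])
f=grab_frame("wrist");cv2.imwrite('pics/w2.png',f['color'])
E
```

```text
[0.68287769 0.06267303 0.15230159] [2.21932147 2.21928295 0.00626268]
```

View pics/w2.png

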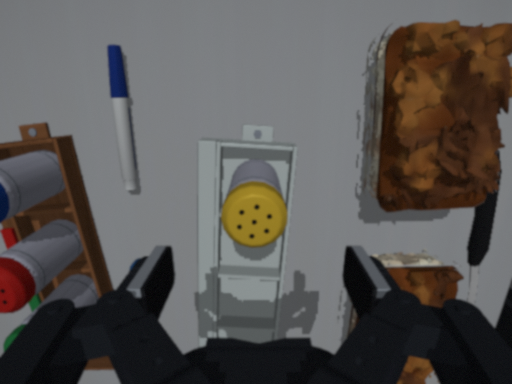

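Yellow stands upright in the leftmost white cell, lid at (255,213), well inside the walls. Green is next.

>>> {"api": "drive_tool", "payload": {"deltas": [{"dx":-0.35,"dy":-0.5,"dz":0,"ax":0,"ay":0,"az":0,"fingers":85},{"dx":-0.69,"dy":-1,"dz":0,"ax":0,"ay":0,"az":0,"fingers":85},{"dx":-0.69,"dy":-1,"dz":0,"ax":0,"ay":0,"az":0,"fingers":85},{"dx":-0.69,"dy":-1,"dz":0,"ax":0,"ay":0,"az":0,"fingers":85}]}}

```text
t: 9.88
ee_pos: [0.5815, -0.0069, 0.1489]
ee_rot: [-2.222, -2.221, -0.0]
wrist_force: [1.0, 0.7, -0.3]
width: 0.0851
grip_force: 0.0
```

>>> {"api": "drive_tool", "payload": {"deltas": [{"dx":-0.35,"dy":-0.5,"dz":0,"ax":0,"ay":0,"az":0,"fingers":85},{"dx":-0.69,"dy":-1,"dz":0,"ax":0,"ay":0,"az":0,"fingers":85},{"dx":-0.69,"dy":-1,"dz":0,"ax":0,"ay":0,"az":0,"fingers":85},{"dx":-0.69,"dy":-1,"dz":0,"ax":0,"ay":0,"az":0,"fingers":85},{"dx":-0.69,"dy":-1,"dz":0,"ax":0,"ay":0,"az":0,"fingers":85}]}}

```text
t: 10.5
ee_pos: [0.4829, -0.0743, 0.1494]
ee_rot: [-2.219, -2.224, -0.002]
wrist_force: [0.3, -0.0, 0.9]
width: 0.085
grip_force: 0.0
```

>>> {"api": "drive_tool", "payload": {"deltas": [{"dx":-0.01,"dy":-0.08,"dz":0,"ax":0,"ay":0,"az":0,"fingers":85},{"dx":-0.01,"dy":-0.08,"dz":0.4,"ax":0,"ay":0,"az":0,"fingers":85},{"dx":-0.01,"dy":-0.08,"dz":0.8,"ax":0,"ay":0,"az":0,"fingers":85},{"dx":-0.01,"dy":-0.08,"dz":1,"ax":0,"ay":0,"az":0,"fingers":70},{"dx":-0.01,"dy":-0.08,"dz":1,"ax":0,"ay":0,"az":0,"fingers":50},{"dx":-0.01,"dy":-0.08,"dz":1,"ax":0,"ay":0,"az":0,"fingers":35},{"dx":-0.01,"dy":-0.08,"dz":1,"ax":0,"ay":0,"az":0,"fingers":35},{"dx":-0.01,"dy":-0.08,"dz":1,"ax":0,"ay":0,"az":0,"fingers":35}]}}

```text
t: 11.5
ee_pos: [0.4736, -0.077, 0.0499]
ee_rot: [2.221, 2.221, 0.001]
wrist_force: [-0.7, 0.1, -2.6]
width: 0.0463
grip_force: 41.2
```

>>> {"api": "drive_tool", "payload": {"deltas": [{"dx":0,"dy":0,"dz":-0.2,"ax":0,"ay":0,"az":0,"fingers":35},{"dx":0,"dy":0,"dz":-0.5,"ax":0,"ay":0,"az":0,"fingers":35},{"dx":0,"dy":0,"dz":-0.8,"ax":0,"ay":0,"az":0,"fingers":35},{"dx":0,"dy":0,"dz":-1,"ax":0,"ay":0,"az":0,"fingers":35},{"dx":0,"dy":0,"dz":-1,"ax":0,"ay":0,"az":0,"fingers":35}]}}

```text
t: 12.12
ee_pos: [0.4742, -0.0772, 0.1508]
ee_rot: [2.22, 2.219, 0.002]
wrist_force: [1.0, 0.9, -1.5]
width: 0.0462
grip_force: 41.8
```

>>> {"api": "drive_tool", "payload": {"deltas": [{"dx":0,"dy":0,"dz":-0.3,"ax":0,"ay":0,"az":0,"fingers":35},{"dx":0.07,"dy":0.2,"dz":-0.4,"ax":0,"ay":0,"az":0,"fingers":35},{"dx":0.17,"dy":0.5,"dz":-0.4,"ax":0,"ay":0,"az":0,"fingers":35},{"dx":0.27,"dy":0.8,"dz":-0.4,"ax":0,"ay":0,"az":0,"fingers":35},{"dx":0.34,"dy":1,"dz":-0.4,"ax":0,"ay":0,"az":0,"fingers":35}]}}

```text
t: 12.75
ee_pos: [0.5739, -0.0424, 0.1878]
ee_rot: [-2.22, -2.221, 0.001]
wrist_force: [0.2, 0.9, -1.5]
width: 0.0463
grip_force: 42.0
```

>>> {"api": "drive_tool", "payload": {"deltas": [{"dx":0.1,"dy":0.3,"dz":0,"ax":0,"ay":0,"az":0,"fingers":35},{"dx":0.2,"dy":0.6,"dz":0,"ax":0,"ay":0,"az":0,"fingers":35},{"dx":0.3,"dy":0.8,"dz":0,"ax":0,"ay":0,"az":0,"fingers":35},{"dx":0.35,"dy":1,"dz":0,"ax":0,"ay":0,"az":0,"fingers":35},{"dx":0.35,"dy":1,"dz":0.1,"ax":0,"ay":0,"az":0,"fingers":35},{"dx":0.35,"dy":1,"dz":0.4,"ax":0,"ay":0,"az":0,"fingers":35},{"dx":0.35,"dy":1,"dz":0.4,"ax":0,"ay":0,"az":0,"fingers":35}]}}

```text
t: 13.62
ee_pos: [0.6703, -0.0087, 0.1455]
ee_rot: [-2.218, -2.218, 0.009]
wrist_force: [0.6, 0.6, -2.0]
width: 0.0465
grip_force: 42.0
```

>>> {"api": "drive_tool", "payload": {"deltas": [{"dx":0.0,"dy":0.01,"dz":0.3,"ax":0,"ay":0,"az":0,"fingers":35},{"dx":0.0,"dy":0.01,"dz":0.6,"ax":0,"ay":0,"az":0,"fingers":35},{"dx":0.0,"dy":0.01,"dz":0.8,"ax":0,"ay":0,"az":0,"fingers":35},{"dx":0.0,"dy":0.01,"dz":0.9,"ax":0,"ay":0,"az":0,"fingers":35},{"dx":0.0,"dy":0.01,"dz":0.94,"ax":0,"ay":0,"az":0,"fingers":35},{"dx":0.0,"dy":0.01,"dz":0.96,"ax":0,"ay":0,"az":0,"fingers":35},{"dx":0.0,"dy":0.01,"dz":0.97,"ax":0,"ay":0,"az":0,"fingers":35},{"dx":0.0,"dy":0.01,"dz":0.97,"ax":0,"ay":0,"az":0,"fingers":35}]}}

```text
t: 14.62
ee_pos: [0.6746, -0.0078, 0.0528]
ee_rot: [2.221, 2.221, 0.001]
wrist_force: [-1.1, 0.2, -2.7]
width: 0.0458
grip_force: 42.1
```

>>> {"api": "drive_tool", "payload": {"deltas": [{"dx":0,"dy":0,"dz":0.01,"ax":0,"ay":0,"az":0,"fingers":35},{"dx":0,"dy":0,"dz":0.01,"ax":0,"ay":0,"az":0,"fingers":35}]}}

```text
t: 14.88
ee_pos: [0.6743, -0.0079, 0.0513]
ee_rot: [2.221, 2.222, -0.0]
wrist_force: [0.5, 1.2, -2.2]
width: 0.0461
grip_force: 42.1
```

>>> {"api": "drive_tool", "payload": {"deltas": [{"dx":0,"dy":0,"dz":0.01,"ax":0,"ay":0,"az":0,"fingers":35},{"dx":0,"dy":0,"dz":0.01,"ax":0,"ay":0,"az":0,"fingers":35},{"dx":0,"dy":0,"dz":0.02,"ax":0,"ay":0,"az":0,"fingers":35},{"dx":0,"dy":0,"dz":0.02,"ax":0,"ay":0,"az":0,"fingers":35}]}}

```text
t: 15.38
ee_pos: [0.6743, -0.0078, 0.0493]
ee_rot: [2.221, 2.222, 0.0]
wrist_force: [-0.0, -0.1, -1.8]
width: 0.0462
grip_force: 42.0
```

>>> {"api": "drive_tool", "payload": {"deltas": [{"dx":0,"dy":0,"dz":0.01,"ax":0,"ay":0,"az":0,"fingers":35},{"dx":0,"dy":0,"dz":0.01,"ax":0,"ay":0,"az":0,"fingers":35},{"dx":0,"dy":0,"dz":0.02,"ax":0,"ay":0,"az":0,"fingers":35},{"dx":0,"dy":0,"dz":0.02,"ax":0,"ay":0,"az":0,"fingers":35}]}}

```text
t: 15.88
ee_pos: [0.6745, -0.0078, 0.0491]
ee_rot: [2.221, 2.221, 0.0]
wrist_force: [-3.9, -0.3, 12.3]
width: 0.046
grip_force: 42.5
```

>>> {"api": "drive_tool", "payload": {"deltas": [{"dx":0,"dy":0,"dz":-0.01,"ax":0,"ay":0,"az":0,"fingers":55},{"dx":0,"dy":0,"dz":-0.01,"ax":0,"ay":0,"az":0,"fingers":75},{"dx":0,"dy":0,"dz":-0.01,"ax":0,"ay":0,"az":0,"fingers":85},{"dx":0,"dy":0,"dz":-0.01,"ax":0,"ay":0,"az":0,"fingers":85},{"dx":0,"dy":0,"dz":-0.3,"ax":0,"ay":0,"az":0,"fingers":85},{"dx":0,"dy":0,"dz":-0.7,"ax":0,"ay":0,"az":0,"fingers":85},{"dx":0,"dy":0,"dz":-1,"ax":0,"ay":0,"az":0,"fingers":85},{"dx":0,"dy":0,"dz":-1,"ax":0,"ay":0,"az":0,"fingers":85}]}}

```text
t: 16.88
ee_pos: [0.6759, -0.0076, 0.1502]
ee_rot: [2.219, 2.219, 0.006]
wrist_force: [0.1, 0.5, -0.1]
width: 0.0849
grip_force: 0.0
```

>>> {"api": "drive_tool", "payload": {"deltas": [{"dx":0,"dy":-0.5,"dz":0,"ax":0,"ay":0,"az":0,"fingers":85},{"dx":0,"dy":-1,"dz":0,"ax":0,"ay":0,"az":0,"fingers":85},{"dx":0,"dy":-1,"dz":0,"ax":0,"ay":0,"az":0,"fingers":85},{"dx":0,"dy":-1,"dz":0,"ax":0,"ay":0,"az":0,"fingers":85}]}}

```text
t: 17.38
ee_pos: [0.5748, -0.0082, 0.1472]
ee_rot: [2.221, 2.221, 0.0]
wrist_force: [0.8, 0.1, -0.7]
width: 0.0848
grip_force: 0.0
```

>>> {"api": "drive_tool", "payload": {"deltas": [{"dx":0,"dy":-0.5,"dz":0,"ax":0,"ay":0,"az":0,"fingers":85},{"dx":0,"dy":-1,"dz":0,"ax":0,"ay":0,"az":0,"fingers":85},{"dx":0,"dy":-1,"dz":0,"ax":0,"ay":0,"az":0,"fingers":85},{"dx":0,"dy":-1,"dz":0,"ax":0,"ay":0,"az":0,"fingers":85},{"dx":0,"dy":-1,"dz":0,"ax":0,"ay":0,"az":0,"fingers":85}]}}

```text
t: 18.0
ee_pos: [0.476, -0.0076, 0.1474]
ee_rot: [2.221, 2.221, 0.002]
wrist_force: [1.1, -0.3, 0.8]
width: 0.085
grip_force: 0.0
```

```bash
python3 - <<'E'
from h import *
from plant import *
s=get_state();print(s['ee_pos'],s['ee_rot'],s['joint_pos'].round(2))
f=grab_frame("scene");cv2.imwrite('pics/s2.png',f['color'])
E
```

```text
[ 0.47596453 -0.00764236  0.14736535] [2.22148619 2.22126718 0.00224529] [ 0.46  0.33 -0.65  2.01  0.26  0.88 -0.33]
```

View pics/s2.png

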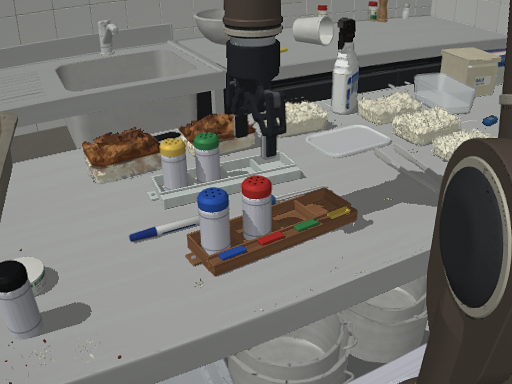

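Yellow (173,160) and green (207,155) stand upright in the two left cells. Red (257,205) and blue (213,218) are still in store. Red is next.

>>> {"api": "drive_tool", "payload": {"deltas": [{"dx":0,"dy":-0.06,"dz":0,"ax":0,"ay":0,"az":0,"fingers":85},{"dx":0,"dy":-0.06,"dz":0.4,"ax":0,"ay":0,"az":0,"fingers":85},{"dx":0,"dy":-0.06,"dz":0.8,"ax":0,"ay":0,"az":0,"fingers":85},{"dx":0,"dy":-0.06,"dz":0.98,"ax":0,"ay":0,"az":0,"fingers":70},{"dx":0,"dy":-0.06,"dz":0.98,"ax":0,"ay":0,"az":0,"fingers":50},{"dx":0,"dy":-0.06,"dz":0.98,"ax":0,"ay":0,"az":0,"fingers":35},{"dx":0,"dy":-0.06,"dz":0.98,"ax":0,"ay":0,"az":0,"fingers":35},{"dx":0,"dy":-0.06,"dz":0.98,"ax":0,"ay":0,"az":0,"fingers":35}]}}

```text
t: 19.05
ee_pos: [0.4686, -0.008, 0.0499]
ee_rot: [2.221, 2.221, 0.001]
wrist_force: [0.4, -0.2, -1.9]
width: 0.0466
grip_force: 41.2
```

>>> {"api": "drive_tool", "payload": {"deltas": [{"dx":0,"dy":0,"dz":-0.2,"ax":0,"ay":0,"az":0,"fingers":35},{"dx":0,"dy":0,"dz":-0.5,"ax":0,"ay":0,"az":0,"fingers":35},{"dx":0,"dy":0,"dz":-0.8,"ax":0,"ay":0,"az":0,"fingers":35},{"dx":0,"dy":0,"dz":-1,"ax":0,"ay":0,"az":0,"fingers":35},{"dx":0,"dy":0,"dz":-1,"ax":0,"ay":0,"az":0,"fingers":35}]}}

```text
t: 19.68
ee_pos: [0.4692, -0.008, 0.1507]
ee_rot: [2.22, 2.219, 0.003]
wrist_force: [-0.2, -0.4, -1.8]
width: 0.0462
grip_force: 41.8
```

>>> {"api": "drive_tool", "payload": {"deltas": [{"dx":0,"dy":0,"dz":-0.3,"ax":0,"ay":0,"az":0,"fingers":35},{"dx":-0.07,"dy":0.2,"dz":-0.4,"ax":0,"ay":0,"az":0,"fingers":35},{"dx":-0.17,"dy":0.5,"dz":-0.4,"ax":0,"ay":0,"az":0,"fingers":35},{"dx":-0.27,"dy":0.8,"dz":-0.4,"ax":0,"ay":0,"az":0,"fingers":35},{"dx":-0.35,"dy":1,"dz":-0.4,"ax":0,"ay":0,"az":0,"fingers":35}]}}

```text
t: 20.3
ee_pos: [0.5689, -0.0435, 0.1877]
ee_rot: [-2.221, -2.22, 0.002]
wrist_force: [0.7, 1.2, -1.1]
width: 0.0463
grip_force: 42.0
```

>>> {"api": "drive_tool", "payload": {"deltas": [{"dx":-0.1,"dy":0.3,"dz":0,"ax":0,"ay":0,"az":0,"fingers":35},{"dx":-0.2,"dy":0.6,"dz":0,"ax":0,"ay":0,"az":0,"fingers":35},{"dx":-0.3,"dy":0.8,"dz":0,"ax":0,"ay":0,"az":0,"fingers":35},{"dx":-0.35,"dy":1,"dz":0,"ax":0,"ay":0,"az":0,"fingers":35},{"dx":-0.35,"dy":1,"dz":0.1,"ax":0,"ay":0,"az":0,"fingers":35},{"dx":-0.35,"dy":1,"dz":0.4,"ax":0,"ay":0,"az":0,"fingers":35},{"dx":-0.35,"dy":1,"dz":0.4,"ax":0,"ay":0,"az":0,"fingers":35}]}}

```text
t: 21.18
ee_pos: [0.6653, -0.0777, 0.1455]
ee_rot: [-2.217, -2.219, 0.007]
wrist_force: [0.5, -0.3, -2.4]
width: 0.046
grip_force: 42.0
```

>>> {"api": "drive_tool", "payload": {"deltas": [{"dx":0.0,"dy":0.01,"dz":0.3,"ax":0,"ay":0,"az":0,"fingers":35},{"dx":0.0,"dy":0.01,"dz":0.6,"ax":0,"ay":0,"az":0,"fingers":35},{"dx":0.0,"dy":0.01,"dz":0.8,"ax":0,"ay":0,"az":0,"fingers":35},{"dx":0.0,"dy":0.01,"dz":0.9,"ax":0,"ay":0,"az":0,"fingers":35},{"dx":0.0,"dy":0.01,"dz":0.94,"ax":0,"ay":0,"az":0,"fingers":35},{"dx":0.0,"dy":0.01,"dz":0.96,"ax":0,"ay":0,"az":0,"fingers":35},{"dx":0.0,"dy":0.01,"dz":0.97,"ax":0,"ay":0,"az":0,"fingers":35},{"dx":0.0,"dy":0.01,"dz":0.97,"ax":0,"ay":0,"az":0,"fingers":35}]}}

```text
t: 22.18
ee_pos: [0.6695, -0.0779, 0.0527]
ee_rot: [2.221, 2.221, 0.001]
wrist_force: [0.4, 0.1, -3.0]
width: 0.0461
grip_force: 42.1
```

>>> {"api": "drive_tool", "payload": {"deltas": [{"dx":0,"dy":0,"dz":0.01,"ax":0,"ay":0,"az":0,"fingers":35},{"dx":0,"dy":0,"dz":0.02,"ax":0,"ay":0,"az":0,"fingers":35},{"dx":0,"dy":0,"dz":0.03,"ax":0,"ay":0,"az":0,"fingers":35},{"dx":0,"dy":0,"dz":0.035,"ax":0,"ay":0,"az":0,"fingers":35},{"dx":0,"dy":0,"dz":0.035,"ax":0,"ay":0,"az":0,"fingers":35}]}}

```text
t: 22.8
ee_pos: [0.6694, -0.0778, 0.0493]
ee_rot: [2.221, 2.221, -0.0]
wrist_force: [-1.7, 0.1, 3.2]
width: 0.0462
grip_force: 42.4
```

>>> {"api": "drive_tool", "payload": {"deltas": [{"dx":0,"dy":0,"dz":0,"ax":0,"ay":0,"az":0,"fingers":55},{"dx":0,"dy":0,"dz":0,"ax":0,"ay":0,"az":0,"fingers":75},{"dx":0,"dy":0,"dz":0,"ax":0,"ay":0,"az":0,"fingers":85},{"dx":0,"dy":0,"dz":0,"ax":0,"ay":0,"az":0,"fingers":85},{"dx":0,"dy":0,"dz":-0.3,"ax":0,"ay":0,"az":0,"fingers":85},{"dx":0,"dy":0,"dz":-0.7,"ax":0,"ay":0,"az":0,"fingers":85},{"dx":0,"dy":0,"dz":-1,"ax":0,"ay":0,"az":0,"fingers":85},{"dx":0,"dy":0,"dz":-1,"ax":0,"ay":0,"az":0,"fingers":85}]}}

```text
t: 23.8
ee_pos: [0.671, -0.0777, 0.1518]
ee_rot: [2.219, 2.219, 0.005]
wrist_force: [-0.0, 0.1, -0.6]
width: 0.085
grip_force: 0.0
```

>>> {"api": "drive_tool", "payload": {"deltas": [{"dx":0.35,"dy":-0.5,"dz":0,"ax":0,"ay":0,"az":0,"fingers":85},{"dx":0.73,"dy":-1,"dz":0,"ax":0,"ay":0,"az":0,"fingers":85},{"dx":0.73,"dy":-1,"dz":0,"ax":0,"ay":0,"az":0,"fingers":85},{"dx":0.73,"dy":-1,"dz":0,"ax":0,"ay":0,"az":0,"fingers":85}]}}

```text
t: 24.3
ee_pos: [0.5697, -0.0054, 0.1486]
ee_rot: [2.221, 2.221, -0.0]
wrist_force: [-0.7, -0.8, 0.3]
width: 0.085
grip_force: 0.0
```

>>> {"api": "drive_tool", "payload": {"deltas": [{"dx":0.35,"dy":-0.5,"dz":0,"ax":0,"ay":0,"az":0,"fingers":85},{"dx":0.73,"dy":-1,"dz":0,"ax":0,"ay":0,"az":0,"fingers":85},{"dx":0.73,"dy":-1,"dz":0,"ax":0,"ay":0,"az":0,"fingers":85},{"dx":0.73,"dy":-1,"dz":0,"ax":0,"ay":0,"az":0,"fingers":85},{"dx":0.73,"dy":-1,"dz":0,"ax":0,"ay":0,"az":0,"fingers":85}]}}

```text
t: 24.92
ee_pos: [0.4708, 0.0671, 0.1487]
ee_rot: [-2.224, -2.219, -0.001]
wrist_force: [0.4, 0.4, -0.6]
width: 0.0848
grip_force: 0.0
```

>>> {"api": "drive_tool", "payload": {"deltas": [{"dx":0,"dy":-0.04,"dz":0,"ax":0,"ay":0,"az":0,"fingers":85},{"dx":0,"dy":-0.04,"dz":0.4,"ax":0,"ay":0,"az":0,"fingers":85},{"dx":0,"dy":-0.04,"dz":0.8,"ax":0,"ay":0,"az":0,"fingers":85},{"dx":0,"dy":-0.04,"dz":0.99,"ax":0,"ay":0,"az":0,"fingers":70},{"dx":0,"dy":-0.04,"dz":0.99,"ax":0,"ay":0,"az":0,"fingers":50},{"dx":0,"dy":-0.04,"dz":0.99,"ax":0,"ay":0,"az":0,"fingers":35},{"dx":0,"dy":-0.04,"dz":0.99,"ax":0,"ay":0,"az":0,"fingers":35},{"dx":0,"dy":-0.04,"dz":0.99,"ax":0,"ay":0,"az":0,"fingers":35}]}}

```text
t: 25.92
ee_pos: [0.4657, 0.068, 0.0504]
ee_rot: [2.221, 2.221, 0.001]
wrist_force: [-0.8, -0.3, -1.3]
width: 0.0464
grip_force: 41.1
```

>>> {"api": "drive_tool", "payload": {"deltas": [{"dx":0,"dy":0,"dz":-0.2,"ax":0,"ay":0,"az":0,"fingers":35},{"dx":0,"dy":0,"dz":-0.5,"ax":0,"ay":0,"az":0,"fingers":35},{"dx":0,"dy":0,"dz":-0.8,"ax":0,"ay":0,"az":0,"fingers":35},{"dx":0,"dy":0,"dz":-1,"ax":0,"ay":0,"az":0,"fingers":35},{"dx":0,"dy":0,"dz":-1,"ax":0,"ay":0,"az":0,"fingers":35}]}}

```text
t: 26.55
ee_pos: [0.4663, 0.0682, 0.1512]
ee_rot: [2.22, 2.219, 0.004]
wrist_force: [-0.2, 0.2, -2.7]
width: 0.0464
grip_force: 41.5
```

>>> {"api": "drive_tool", "payload": {"deltas": [{"dx":0,"dy":0,"dz":-0.3,"ax":0,"ay":0,"az":0,"fingers":35},{"dx":-0.2,"dy":0.1,"dz":-0.4,"ax":0,"ay":0,"az":0,"fingers":35},{"dx":-0.5,"dy":0.25,"dz":-0.4,"ax":0,"ay":0,"az":0,"fingers":35},{"dx":-0.75,"dy":0.4,"dz":-0.4,"ax":0,"ay":0,"az":0,"fingers":35},{"dx":-1,"dy":0.5,"dz":-0.4,"ax":0,"ay":0,"az":0,"fingers":35}]}}

```text
t: 27.18
ee_pos: [0.5153, -0.0329, 0.1886]
ee_rot: [-2.221, -2.221, 0.001]
wrist_force: [1.1, 0.3, -1.1]
width: 0.0465
grip_force: 41.7
```

>>> {"api": "drive_tool", "payload": {"deltas": [{"dx":-0.3,"dy":0.15,"dz":0,"ax":0,"ay":0,"az":0,"fingers":35},{"dx":-0.6,"dy":0.3,"dz":0,"ax":0,"ay":0,"az":0,"fingers":35},{"dx":-0.9,"dy":0.45,"dz":0,"ax":0,"ay":0,"az":0,"fingers":35},{"dx":-1,"dy":0.5,"dz":0,"ax":0,"ay":0,"az":0,"fingers":35}]}}

```text
t: 27.68
ee_pos: [0.5651, -0.1342, 0.1881]
ee_rot: [-2.224, -2.218, 0.002]
wrist_force: [0.3, 0.9, -1.2]
width: 0.0464
grip_force: 41.7
```

>>> {"api": "drive_tool", "payload": {"deltas": [{"dx":-0.05,"dy":0.3,"dz":0,"ax":0,"ay":0,"az":0,"fingers":35},{"dx":-0.1,"dy":0.6,"dz":0,"ax":0,"ay":0,"az":0,"fingers":35},{"dx":-0.16,"dy":0.85,"dz":0,"ax":0,"ay":0,"az":0,"fingers":35},{"dx":-0.16,"dy":1,"dz":0,"ax":0,"ay":0,"az":0,"fingers":35},{"dx":-0.16,"dy":1,"dz":0.1,"ax":0,"ay":0,"az":0,"fingers":35},{"dx":-0.16,"dy":1,"dz":0.4,"ax":0,"ay":0,"az":0,"fingers":35},{"dx":-0.16,"dy":1,"dz":0.4,"ax":0,"ay":0,"az":0,"fingers":35}]}}

```text
t: 28.55
ee_pos: [0.6624, -0.1473, 0.1464]
ee_rot: [-2.217, -2.219, 0.006]
wrist_force: [-0.2, 0.6, -1.5]
width: 0.046
grip_force: 41.7
```

>>> {"api": "drive_tool", "payload": {"deltas": [{"dx":0.0,"dy":0.01,"dz":0.3,"ax":0,"ay":0,"az":0,"fingers":35},{"dx":0.0,"dy":0.01,"dz":0.6,"ax":0,"ay":0,"az":0,"fingers":35},{"dx":0.0,"dy":0.01,"dz":0.8,"ax":0,"ay":0,"az":0,"fingers":35},{"dx":0.0,"dy":0.01,"dz":0.9,"ax":0,"ay":0,"az":0,"fingers":35},{"dx":0.0,"dy":0.01,"dz":0.94,"ax":0,"ay":0,"az":0,"fingers":35},{"dx":0.0,"dy":0.01,"dz":0.96,"ax":0,"ay":0,"az":0,"fingers":35},{"dx":0.0,"dy":0.01,"dz":0.97,"ax":0,"ay":0,"az":0,"fingers":35},{"dx":0.0,"dy":0.01,"dz":0.97,"ax":0,"ay":0,"az":0,"fingers":35}]}}

```text
t: 29.55
ee_pos: [0.6666, -0.1478, 0.0533]
ee_rot: [2.221, 2.221, 0.001]
wrist_force: [-0.1, 0.4, -1.5]
width: 0.046
grip_force: 41.8
```

>>> {"api": "drive_tool", "payload": {"deltas": [{"dx":0,"dy":0,"dz":0.01,"ax":0,"ay":0,"az":0,"fingers":35},{"dx":0,"dy":0,"dz":0.02,"ax":0,"ay":0,"az":0,"fingers":35},{"dx":0,"dy":0,"dz":0.03,"ax":0,"ay":0,"az":0,"fingers":35},{"dx":0,"dy":0,"dz":0.03,"ax":0,"ay":0,"az":0,"fingers":35}]}}

```text
t: 30.05
ee_pos: [0.6663, -0.1478, 0.0497]
ee_rot: [-2.221, -2.222, 0.0]
wrist_force: [0.1, 0.7, -0.8]
width: 0.0461
grip_force: 41.8
```

>>> {"api": "drive_tool", "payload": {"deltas": [{"dx":0,"dy":0,"dz":0.005,"ax":0,"ay":0,"az":0,"fingers":35},{"dx":0,"dy":0,"dz":0.01,"ax":0,"ay":0,"az":0,"fingers":35},{"dx":0,"dy":0,"dz":0.01,"ax":0,"ay":0,"az":0,"fingers":35}]}}

```text
t: 30.42
ee_pos: [0.6664, -0.1479, 0.0497]
ee_rot: [2.221, 2.221, -0.0]
wrist_force: [-3.4, 0.8, 5.7]
width: 0.0465
grip_force: 42.3
```

Blue has touched down. I release it, retreat up, then move clear.

>>> {"api": "drive_tool", "payload": {"deltas": [{"dx":0,"dy":0,"dz":0,"ax":0,"ay":0,"az":0,"fingers":55},{"dx":0,"dy":0,"dz":0,"ax":0,"ay":0,"az":0,"fingers":75},{"dx":0,"dy":0,"dz":0,"ax":0,"ay":0,"az":0,"fingers":85},{"dx":0,"dy":0,"dz":0,"ax":0,"ay":0,"az":0,"fingers":85},{"dx":0,"dy":0,"dz":-0.3,"ax":0,"ay":0,"az":0,"fingers":85},{"dx":0,"dy":0,"dz":-0.7,"ax":0,"ay":0,"az":0,"fingers":85},{"dx":0,"dy":0,"dz":-1,"ax":0,"ay":0,"az":0,"fingers":85},{"dx":0,"dy":0,"dz":-1,"ax":0,"ay":0,"az":0,"fingers":85}]}}

```text
t: 31.42
ee_pos: [0.668, -0.1478, 0.1519]
ee_rot: [2.218, 2.219, 0.004]
wrist_force: [0.3, 0.3, -0.1]
width: 0.0856
grip_force: 0.0
```

>>> {"api": "drive_tool", "payload": {"deltas": [{"dx":-0.3,"dy":-0.3,"dz":-0.2,"ax":0,"ay":0,"az":0,"fingers":85},{"dx":-0.7,"dy":-0.7,"dz":-0.4,"ax":0,"ay":0,"az":0,"fingers":85},{"dx":-1,"dy":-1,"dz":-0.5,"ax":0,"ay":0,"az":0,"fingers":85},{"dx":-1,"dy":-1,"dz":-0.5,"ax":0,"ay":0,"az":0,"fingers":85}]}}

```text
t: 31.92
ee_pos: [0.5637, -0.2522, 0.1987]
ee_rot: [2.228, 2.214, -0.004]
wrist_force: [0.5, -0.5, -0.1]
width: 0.0852
grip_force: 0.0
```

>>> {"api": "drive_tool", "payload": {"deltas": [{"dx":-0.3,"dy":-0.3,"dz":0,"ax":0,"ay":0,"az":0,"fingers":85},{"dx":-0.7,"dy":-0.7,"dz":0,"ax":0,"ay":0,"az":0,"fingers":85},{"dx":-1,"dy":-1,"dz":0,"ax":0,"ay":0,"az":0,"fingers":85},{"dx":-1,"dy":-1,"dz":0,"ax":0,"ay":0,"az":0,"fingers":85},{"dx":-1,"dy":-1,"dz":0,"ax":0,"ay":0,"az":0,"fingers":85}]}}

```text
t: 32.55
ee_pos: [0.4671, -0.3467, 0.1982]
ee_rot: [-2.219, -2.222, -0.002]
wrist_force: [1.6, -0.5, 0.2]
width: 0.085
grip_force: 0.0
```

```bash
python3 - <<'E'
from h import *
from plant import *
f=grab_frame("top");g=grab_frame("scene")
for c in ('red','yellow','blue'):
    for st,ce,m in blobs(f,c,150):
        if 190<ce[0]<335 and 100<ce[1]<170: print(c,st,ray(f,ce,.107)[0].round(4))
a=cv2.resize(f['color'][95:250,190:340],None,fx=2.4,fy=2.4);b=cv2.resize(g['color'][100:280,120:380],None,fx=1.6,fy=1.6)
o=np.zeros((400,790,3),np.uint8);o[:a.shape[0],:a.shape[1]]=a;o[:b.shape[0],365:365+b.shape[1]]=b
cv2.imwrite('pics/e.png',o);print(get_state()['t'])
E
```

```text
red [269 114  21  22 340] [ 0.6671 -0.076   0.107 ]
yellow [208 111  22  21 357] [0.6768 0.0573 0.107 ]
blue [301 116  20  20 319] [ 0.6642 -0.1444  0.107 ]
32.65
```

View pics/e.png

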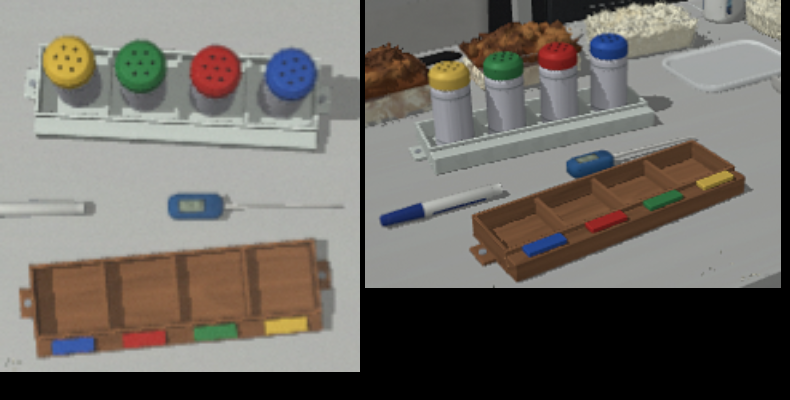

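All four stand upright in the white rack. Left to right the lids are yellow (69,62), green (140,65), red (215,70) and blue (290,73). Each lid measured sits within 4 mm of its cell centre, and the gripper is clear.

```bash
python3 -c "
from plant import finish_job;print(finish_job())"
```

```text
the job is handed in; nothing more can be done
None
```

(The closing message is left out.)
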